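# Set the stock tags to match the bins

## Task

Push the hinged stock tags over with a light fingertip touch, as needed, so that only the bins that are filled to the brim show the round-disc face of their tag upward (tag leaning back towards its bin), and the bin that has run low shows the bar face (tag leaning away from its bin, towards the robot). Do not squeeze or force the tags, and do not lift or shift the bins or anything else on the bench.

Things in the scene. Friction and masses are not known exactly. Their poses are not given: they have to be found in the camera images.
- tag_a_hinge (a point): middle of a stock tag's hinge pin, 32 mm above the table; x points to its bin, y along the pin. The tag is a metal plate 48 mm wide (y), 4 mm thick; its rolled edge (10 mm thick) ends 75 mm from the pin. Its -x face has a black disc 30 mm across, its +x face a black bar 40 x 9 mm. Foot block 70 (x) x 62 mm; its stops reach 50 mm above the table. Which tag is where varies.
- tag_a (a joint): lean of this tag in rad: 0 upright, +0.70 fully towards its bin (+x; disc face up), -0.70 fully towards the robot (bar face up). Leaning, its rolled edge is centred 45 mm to that side of the pin and 86 mm above the table. 60 g, swings almost freely, falls by itself to the nearer stop and stays; a level push under 1 N near its free end takes it over the upright.
- tag_b_hinge (a point): middle of a stock tag's hinge pin, 32 mm above the table; x points to its bin, y along the pin. The tag is a metal plate 48 mm wide (y), 4 mm thick; its rolled edge (10 mm thick) ends 75 mm from the pin. Its -x face has a black disc 30 mm across, its +x face a black bar 40 x 9 mm. Foot block 70 (x) x 62 mm; its stops reach 50 mm above the table. Which tag is where varies.
- tag_b (a joint): lean of this tag in rad: 0 upright, +0.70 fully towards its bin (+x; disc face up), -0.70 fully towards the robot (bar face up). Leaning, its rolled edge is centred 45 mm to that side of the pin and 86 mm above the table. 60 g, swings almost freely, falls by itself to the nearer stop and stays; a level push under 1 N near its free end takes it over the upright.
- tag_c_hinge (a point): middle of a stock tag's hinge pin, 32 mm above the table; x points to its bin, y along the pin. The tag is a metal plate 48 mm wide (y), 4 mm thick; its rolled edge (10 mm thick) ends 75 mm from the pin. Its -x face has a black disc 30 mm across, its +x face a black bar 40 x 9 mm. Foot block 70 (x) x 62 mm; its stops reach 50 mm above the table. Which tag is where varies.
- tag_c (a joint): lean of this tag in rad: 0 upright, +0.70 fully towards its bin (+x; disc face up), -0.70 fully towards the robot (bar face up). Leaning, its rolled edge is centred 45 mm to that side of the pin and 86 mm above the table. 60 g, swings almost freely, falls by itself to the nearer stop and stays; a level push under 1 N near its free end takes it over the upright.
- tag_d_hinge (a point): middle of a stock tag's hinge pin, 32 mm above the table; x points to its bin, y along the pin. The tag is a metal plate 48 mm wide (y), 4 mm thick; its rolled edge (10 mm thick) ends 75 mm from the pin. Its -x face has a black disc 30 mm across, its +x face a black bar 40 x 9 mm. Foot block 70 (x) x 62 mm; its stops reach 50 mm above the table. Which tag is where varies.
- tag_d (a joint): lean of this tag in rad: 0 upright, +0.70 fully towards its bin (+x; disc face up), -0.70 fully towards the robot (bar face up). Leaning, its rolled edge is centred 45 mm to that side of the pin and 86 mm above the table. 60 g, swings almost freely, falls by itself to the nearer stop and stays; a level push under 1 N near its free end takes it over the upright.
- bin_1: open grey parts bin 100 (x) x 75 (y) x 50 mm tall, full to above the rim with brass cups (about 67 mm tall); origin at the centre of its underside, axes as the board's. It stands loose on the board 160 mm behind (+x of) the tag that belongs to it. Which bin stands at which place varies.
- bin_2: open grey parts bin 100 (x) x 75 (y) x 50 mm tall, full to above the rim with bolts (about 75 mm tall at most); origin at the centre of its underside, axes as the board's. It stands loose on the board 160 mm behind (+x of) the tag that belongs to it. Which bin stands at which place varies.
- bin_3: open grey parts bin 100 (x) x 75 (y) x 50 mm tall, full to above the rim with nuts (about 65 mm tall); origin at the centre of its underside, axes as the board's. It stands loose on the board 160 mm behind (+x of) the tag that belongs to it. Which bin stands at which place varies.
- bin_4: open grey parts bin 100 (x) x 75 (y) x 50 mm tall, the low one: nearly empty, two bolts on its bottom; origin at the centre of its underside, axes as the board's. It stands loose on the board 160 mm behind (+x of) the tag that belongs to it. Which bin stands at which place varies.
- board: grey base plate 320 (x) x 440 (y) x 10 mm fixed on the table, origin at the centre of its underside. The four tags stand 100 mm apart in a row along y, 90 mm on its -x (robot) side of the origin; the bins in a row 70 mm on its +x side. Its x axis points away from the robot, up to 0.2 rad askew.
- cup: small brass spring retainer cup, 32 mm across and 28 mm tall, upright on the board between the tags and the bins; origin under its centre. Not part of the work.
- gauge: red enamel pin gauge, 135 x 14 x 12 mm, lying on the table in front of the board; origin at its middle, underside. Not part of the work.
- latch: worn steel latch lever about 130 x 36 x 22 mm, lying left of the board; origin at its middle, underside. Not part of the work.
- tub: green plastic tub 150 x 100 x 60 mm, right of the board; origin under its centre. Not part of the work.
- wrench: wrench 160 mm long, lying on the table in front of the board. Not part of the work.
- oiler: white bottle 52 mm across and 110 mm tall, left of the board's far part; origin under its centre. Not part of the work.
Things that resemble listed ones, but are neither listed nor needed, are in the scene too. Leave any pink or purple look-alike of the bin_4 alone.

How it is judged:
By the outcome, as a careful person would: the job done as asked, in the order asked, and still so for the second after the job is handed in, with the robot touching nothing.
It also fails if it takes over 64 s, if anything falls off the work surface, if the arm or the gripper's body presses on something with over 40 N, if the wrist force passes 120 N, or if a joint passes its speed limit or range.

## Robot

A 6-joint arm with a two-finger parallel gripper is mounted at the origin on the work surface. World frame = base frame: x ahead of the robot, y to its left, z up, the work surface at z = 0. Lengths are in m, angles in rad, forces in N, time in s.
With the tool pointing down it reaches from about 0.35 to 0.975 m from the base axis. Payload 4.9 kg.
Tool frame: the origin (TCP) lies at the very end of the fingers, on their centre line; the grasp point (between the pads) lies 19 mm behind it; z points along the fingers, y is the line along which they close (so a half turn about z gives the same grasp; the last joint's range is limited). The gripper opens to 85 mm and grips with 20 to 120 N. Pads are 22 mm wide; open, the fingers measure 114 mm over their backs; the gripper's body (76 mm by 85 mm) begins 54 mm behind the grasp point. The pads swing forward as they close: fully open they stand 13 mm farther back than shut.
Start: joints at [1.122, 0.053, 1.613, -0, 1.476, -0.119], TCP at [0.202, 0.591, 0.231] pointing down, gripper open.
Joint ranges: [-3.01, 3.01], [-1.01, 2.22], [0.06, 2.58], [-1.02, 4.17], [0.09, 2.62], [-3.14, 3.14]. Speed limits (rad/s): [2.57, 2.57, 3.14, 3.14, 3.14, 3.14].

## Interface

Orientations are given as a rotation vector (axis times angle).
In Python, from station import ctrl gives the robot as it stands.
- The arm moves only by the shell command python3 -m crank 'ROWS' [OPENING] [FORCE]. ROWS is text: rows parted by semicolons, each of 4 numbers parted by spaces: the shift along the world's x, y, z in units of 0.5 m (1.0 is 0.5 m), then the turn about the world's z in units of 90 degrees (1.0 is 90 degrees). In form: x y z turn; .... A call has exactly 5 rows; each row shifts and turns the commanded pose from where the row before left it; what a row does not reach is not made up. A row lasts 1/12 s, in which the tool goes at most 41.7 mm and 7.16 degrees, less where a joint would pass 70% of its speed; a pose out of reach is approached as far as the arm can. A call with a number of a shift or a turn outside -1 to 1 is refused whole. A call with a gripper value outside its range is refused whole. OPENING is the opening in per cent of the stroke, from 0 (shut) to 100 (fully open), set as the call begins (- or left out, the last holds). The fingers move at their own pace and stop on an object; FORCE is the grip in N (left out, the last holds). Time passes only in rows, so rows that do not move let the fingers close, or fill a call up. It gives the time, the measured TCP pose, the force, the opening and the grip force at its end, in the units of the state.
- ctrl.get_obs(): the state, without advancing time (a new reading comes with each control period).
- ctrl.get_image(name): name is "scene" or "top"; returns (picture, depth): 384x512x3 uint8, red, green, blue; 384x512 float32, m along the optical axis (not along the pixel's ray), 0 where there is no reading.
- ctrl.get_calibration(name): a dict with "fx", "fy", "cx", "cy" (pixels), "k1" (the pictures are not rectified: a ray, as slopes to the right and down, at radius r is drawn at 1 + k1 r^2 times it, then the intrinsics apply), "extrinsics" (4x4, takes a point from world to camera coordinates). Camera axes: x right, y down, z forward; pixel columns grow to the right and rows downward; lengths in m; the calibration is good to about 2 mm. A picture is of the moment at which its call begins. get_calibration takes no time and is no camera call.
- ctrl.finish_job(): hands the job in; it is judged then, once.
The state is a dict: "t": time; "q": joint angles; "dq": joint speeds; "effort": joint torques, N m; "tool_pos": TCP position; "tool_rot": TCP orientation; "contact_force": force on the tool from outside, world axes, zero at the start; "wrist_torque": the same for the moment, N m; "opening": finger opening in m; "grip_force": force on a finger pad.
Only numpy, scipy, OpenCV 4.12 (cv2) and the standard library are available. Lean on these libraries where they do the work, as an engineer would, in place of code of your own. Each camera call takes 0.05 s, during which the arm holds its last target. There are 200 camera calls.

## Working session

There is one attempt and no reset: what is moved stays moved. The work goes in short steps, Python scripts to look and compute and a shell command to move; the robot and the scene stay as the last step left them, time stands still between calls to the robot, and variables do not carry over. Pictures are saved under pics/ and viewed, at most 10 in all, crops included, and the job is handed in when it is done.

```bash
ls; mkdir -p pics; cat > h.py <<'E'
import numpy as np, cv2
from station import ctrl
def ray(name,uv):
    c=ctrl.get_calibration(name);K=np.array([[c['fx'],0,c['cx']],[0,c['fy'],c['cy']],[0,0,1.]])
    p=cv2.undistortPoints(np.array(uv,float).reshape(-1,1,2),K,np.array([c['k1'],0,0,0,0.])).reshape(-1,2)
    E=np.array(c['extrinsics']);R,t=E[:3,:3],E[:3,3]
    return -R.T@t,(R.T@np.c_[p,np.ones(len(p))].T).T
def onz(name,uv,z):
    o,d=ray(name,uv); return o+d*((z-o[2])/d[:,2])[:,None]
def depthpt(name,uv,D):
    o,d=ray(name,uv); return np.array([o+di*D[int(v),int(u)] for di,(u,v) in zip(d,uv)])
E
python3 - <<'E'
from h import *
for n in('top','scene'):
    im,D=ctrl.get_image(n);cv2.imwrite(f'pics/{n}0.png',im[:,:,::-1]);np.save(f'{n}0.npy',D);cal=ctrl.get_calibration(n);print(n,cal['fx'],cal['k1'],ray(n,[[256,192]]))
o=ctrl.get_obs();print(o['t'],o['tool_pos'],o['tool_rot'],o['opening'])
E
```

```text
pics
top 451.26606561340867 0.005811565873355128 (array([0.39135321, 0.07281592, 1.22981457]), array([[ 0.1298342 , -0.02417691, -0.99127633]]))
scene 412.91954160246 -0.14931250424170034 (array([0.98455984, 0.59371966, 0.86728659]), array([[-0.4166677 , -0.49033332, -0.76554063]]))
0.1 [0.2021577  0.59079083 0.23016539] [-5.15615328e-01 -3.09844217e+00  2.89440814e-03] 0.08502548412801961
```

View pics/top0.png

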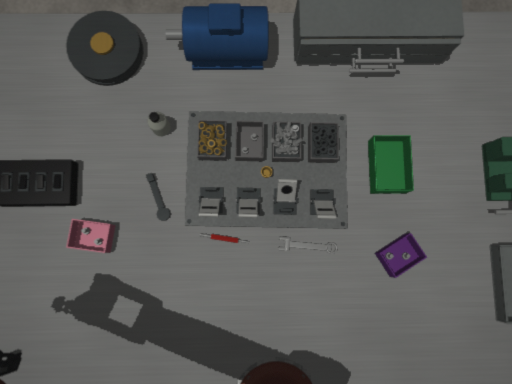

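View pics/scene0.png

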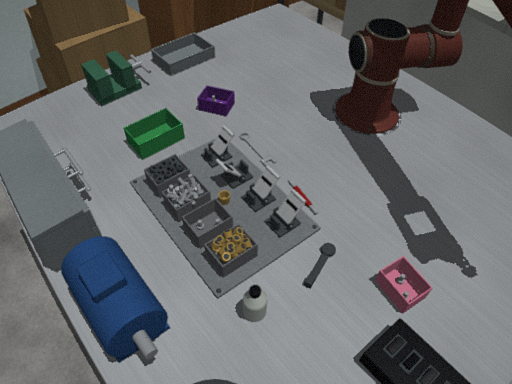

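```bash
python3 - <<'E'
from h import *
im=cv2.imread('pics/top0.png');c=im[105:235,180:355];cv2.imwrite('pics/crop.png',cv2.resize(c,None,fx=4.5,fy=4.5,interpolation=cv2.INTER_CUBIC))
D=np.load('top0.npy')
cor=[[193,115],[342,118],[189,221],[343,224]]
print(onz('top',cor,.01).round(3))
print(depthpt('top',[[210,207],[248,207],[287,183],[325,208],[250,150],[212,141],[287,142],[323,141]],D).round(3))
# bright bar-face masks
g=cv2.cvtColor(im,cv2.COLOR_BGR2GRAY);m=np.uint8(g>150)*255;m[:175]=0;m[225:]=0;m[:,:185]=0;m[:,350:]=0
n,l,s,ce=cv2.connectedComponentsWithStats(m)
for i in range(1,n):
    if s[i,4]>20: print(s[i],ce[i].round(1),onz('top',[ce[i]],.075).round(3))
E
```

```text
[[ 0.769  0.215  0.01 ]
 [ 0.757 -0.201  0.01 ]
 [ 0.475  0.225  0.01 ]
 [ 0.461 -0.191  0.01 ]]
[[ 0.506  0.164  0.066]
 [ 0.505  0.066  0.066]
 [ 0.564 -0.035  0.084]
 [ 0.5   -0.134  0.064]
 [ 0.668  0.058  0.012]
 [ 0.679  0.158  0.073]
 [ 0.675 -0.039  0.072]
 [ 0.68  -0.137  0.056]]
```

View pics/crop.png

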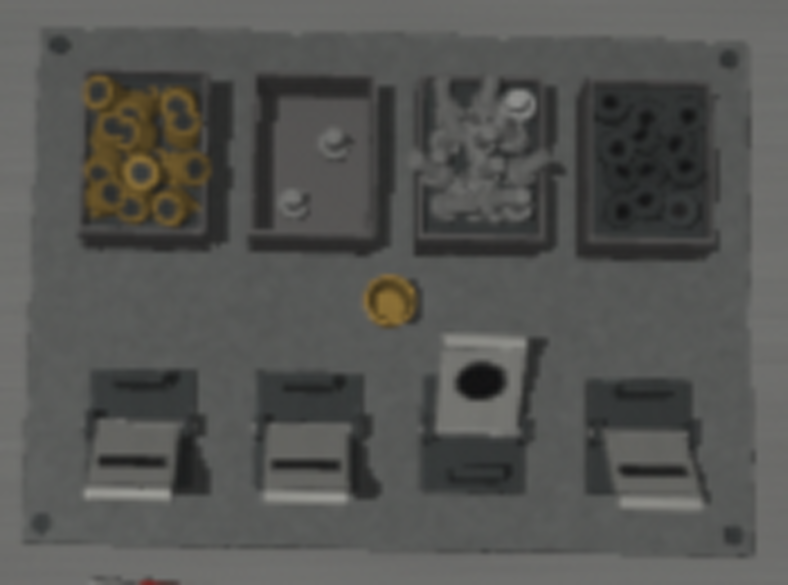

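Rivals seen: low bin at top px (250,141); its look-alikes are pink (91,235) and purple (400,255), to be left alone. The tags run left to right at px (210,205) bar, (248,205) bar, (287,190) disc and (324,207) bar. The bins behind them are cups, low, bolts and nuts. So only tags 1 (hinge about 0.530, 0.165) and 4 (about 0.521, -0.135) need pushing over towards +x.

```bash
python3 -m crank '0.036 -0.071 0 0.063;0.036 -0.071 0 0.063;0.036 -0.071 0 0.063;0.036 -0.071 0 0;0.036 -0.071 0 0' 0 20
python3 -m crank '0.036 -0.071 0 0;0.036 -0.071 0 0;0.036 -0.071 0 0;0.036 -0.071 0 0;0.036 -0.071 0 0'
python3 -m crank '0.036 -0.071 0 0;0.036 -0.071 0 0;0 0 0 0;0 0 0 0;0 0 0 0'
```

```text
t: 0.52
tool_pos: [0.2925, 0.412, 0.2306]
tool_rot: [-0.05, -3.141, 0.001]
contact_force: [0.9, 0.4, 0.5]
opening: 0.0253
grip_force: 0.0
t: 0.93
tool_pos: [0.3825, 0.2345, 0.231]
tool_rot: [-0.051, -3.141, 0.0]
contact_force: [1.3, -0.3, -0.6]
opening: 0.0
grip_force: 0.0
t: 1.35
tool_pos: [0.4181, 0.1654, 0.2309]
tool_rot: [-0.053, -3.14, -0.0]
contact_force: [-0.5, 0.4, -0.4]
opening: 0.0002
grip_force: 0.0
```

```bash
python3 -m crank '0 0 -0.078 0;0 0 -0.078 0;0 0 -0.078 0;0 0 -0.078 0;0 0 0 0'
python3 -m crank '0.02 0 0 0;0.02 0 0 0;0.02 0 0 0;0.02 0 0 0;0.02 0 0 0'
```

```text
t: 1.77
tool_pos: [0.411, 0.1654, 0.0668]
tool_rot: [-0.047, -3.125, 0.005]
contact_force: [-2.0, -0.2, -2.0]
opening: -0.0001
grip_force: 0.0
t: 2.18
tool_pos: [0.4699, 0.1661, 0.0769]
tool_rot: [0.05, 3.139, 0.001]
contact_force: [-0.3, -0.3, 2.3]
opening: -0.0
grip_force: 2.0
```

```bash
python3 -m crank '0.01 0 0 0;0.01 0 0 0;0.01 0 0 0;0.01 0 0 0;0.01 0 0 0'
python3 -m crank '0.01 0 0 0;0.01 0 0 0;0.01 0 0 0;0.01 0 0 0;0.01 0 0 0'
python3 -m crank '0.01 0 0 0;0.01 0 0 0;0.01 0 0 0;0 0 0 0;0 0 0 0'
python3 - <<'E'
from h import *
im,D=ctrl.get_image('scene');cv2.imwrite('pics/s1.png',cv2.resize(im[110:260,120:340,::-1],None,fx=3,fy=3))
E
```

```text
t: 2.6
tool_pos: [0.4937, 0.1652, 0.0752]
tool_rot: [-0.052, -3.141, 0.0]
contact_force: [-0.5, -0.0, 0.3]
opening: -0.0002
grip_force: 0.1
t: 3.02
tool_pos: [0.5189, 0.1653, 0.0753]
tool_rot: [0.052, 3.141, -0.0]
contact_force: [0.9, -0.1, -1.2]
opening: -0.0004
grip_force: 0.0
t: 3.43
tool_pos: [0.5336, 0.1653, 0.0753]
tool_rot: [-0.052, -3.141, 0.0]
contact_force: [-0.0, -0.4, -0.0]
opening: 0.0
grip_force: 0.0
```

View pics/s1.png

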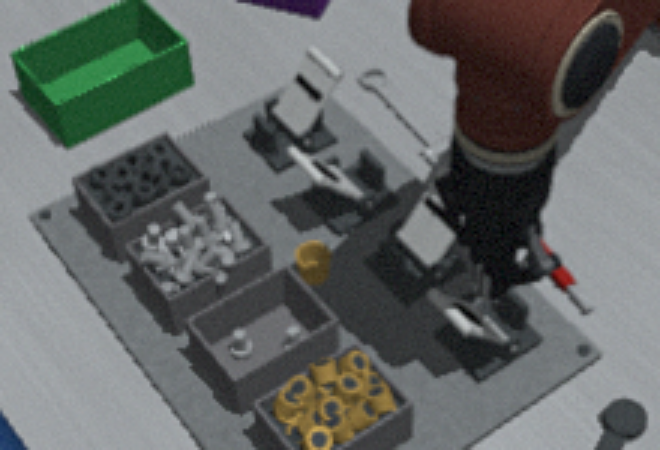

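Tag 1 (crop px 475,325) has fallen over towards its bin. I'll back out, rise and go on to tag 4.

```bash
python3 -m crank '-0.046 0 0 0;-0.046 0 0 0;-0.046 0 0 0;-0.046 0 0 0;-0.046 0 0 0'
python3 -m crank '0 0 0.06 0;0 0 0.06 0;0 0 0.06 0;0 -0.08 0 0;0 -0.08 0 0'
python3 -m crank '0 -0.08 0 0;0 -0.08 0 0;0 -0.08 0 0;0 -0.08 0 0;0 -0.08 0 0'
python3 -m crank '0 -0.04 0 0;0 0 0 0;0 0 0 0;0 0 0 0;0 0 0 0'
```

```text
t: 3.9
tool_pos: [0.417, 0.1652, 0.075]
tool_rot: [-0.052, -3.141, 0.0]
contact_force: [0.4, -0.4, 0.9]
opening: -0.0
grip_force: 0.0
t: 4.32
tool_pos: [0.4196, 0.0859, 0.1684]
tool_rot: [0.043, 3.135, 0.0]
contact_force: [0.2, -1.6, -0.5]
opening: -0.0001
grip_force: 0.0
t: 4.73
tool_pos: [0.4178, -0.1164, 0.1655]
tool_rot: [0.052, 3.14, -0.0]
contact_force: [0.5, 0.0, 0.6]
opening: -0.0
grip_force: 0.0
t: 5.15
tool_pos: [0.4183, -0.1336, 0.1651]
tool_rot: [-0.049, -3.141, -0.001]
contact_force: [-1.0, -0.2, 0.2]
opening: -0.0001
grip_force: 0.0
```

```bash
python3 -m crank '0 0 -0.045 0;0 0 -0.045 0;0 0 -0.045 0;0 0 -0.045 0;0 0 0 0'
python3 -m crank '0.016 0 0 0;0.016 0 0 0;0.016 0 0 0;0.016 0 0 0;0.016 0 0 0'
python3 -m crank '0.01 0 0 0;0.01 0 0 0;0.01 0 0 0;0.01 0 0 0;0.01 0 0 0'
python3 -m crank '0.01 0 0 0;0.01 0 0 0;0.01 0 0 0;0.01 0 0 0;0.01 0 0 0'
python3 -m crank '0.01 0 0 0;0.01 0 0 0;0.01 0 0 0;0 0 0 0;0 0 0 0'
python3 -m crank '-0.046 0 0 0;-0.046 0 0 0;-0.046 0 0 0;-0.046 0 0 0;-0.046 0 0 0'
python3 -m crank '0 0 0.06 0;0 0 0.06 0;0 0 0.06 0;0 0 0.06 0;0 0 0 0'
python3 - <<'E'
from h import *
im,D=ctrl.get_image('scene');cv2.imwrite('pics/s2.png',cv2.resize(im[90:270,110:340,::-1],None,fx=3,fy=3))
im,D=ctrl.get_image('top');cv2.imwrite('pics/t2.png',cv2.resize(im[105:255,180:355,::-1],None,fx=4,fy=4))
E
```

```text
t: 5.57
tool_pos: [0.4151, -0.1317, 0.0705]
tool_rot: [-0.048, -3.133, -0.007]
contact_force: [-1.4, 0.8, 0.2]
opening: 0.0004
grip_force: 0.0
t: 5.98
tool_pos: [0.4605, -0.135, 0.0768]
tool_rot: [0.051, 3.139, -0.002]
contact_force: [-0.7, -0.2, 0.1]
opening: 0.0002
grip_force: 0.8
t: 6.4
tool_pos: [0.4838, -0.1347, 0.0752]
tool_rot: [-0.052, -3.141, -0.0]
contact_force: [0.1, -0.7, 0.3]
opening: -0.0
grip_force: 0.1
t: 6.82
tool_pos: [0.5089, -0.1347, 0.0753]
tool_rot: [0.052, 3.141, -0.0]
contact_force: [0.4, 0.2, 0.3]
opening: -0.0002
grip_force: 0.0
t: 7.23
tool_pos: [0.5236, -0.1347, 0.0753]
tool_rot: [-0.051, -3.141, 0.0]
contact_force: [-0.4, -0.3, -0.5]
opening: -0.0003
grip_force: 0.0
t: 7.65
tool_pos: [0.4071, -0.1345, 0.075]
tool_rot: [-0.051, -3.141, -0.0]
contact_force: [0.2, -0.3, -0.3]
opening: -0.0004
grip_force: 0.0
t: 8.07
tool_pos: [0.4113, -0.1363, 0.2026]
tool_rot: [0.052, 3.13, -0.009]
contact_force: [2.1, -0.3, 1.4]
opening: -0.0004
grip_force: 0.0
```

View pics/s2.png

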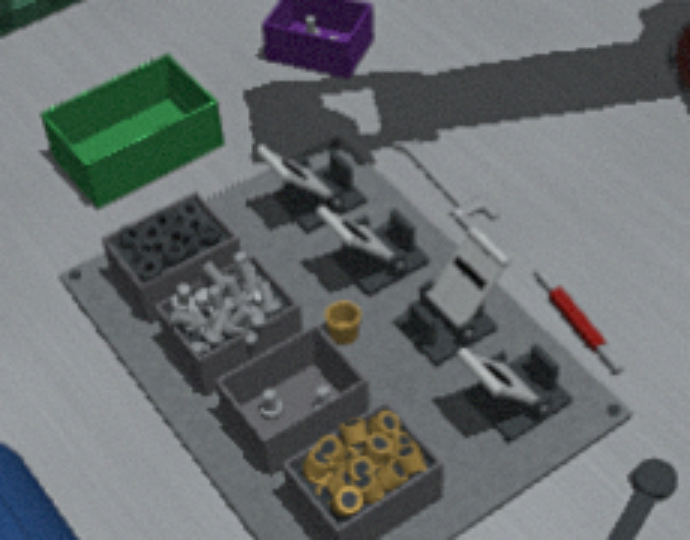

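View pics/t2.png

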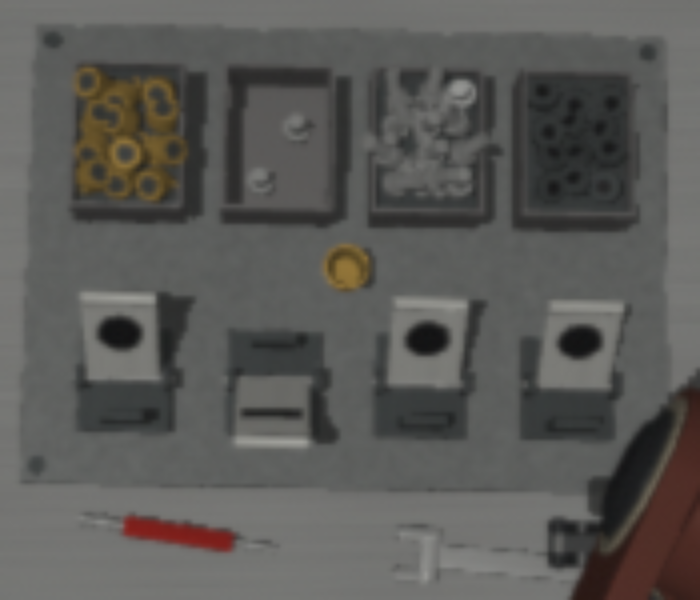

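The discs show at crop px (120,333), (427,340) and (580,342), in front of the full bins, and the bar at (270,412), in front of the low bin. Nothing else has moved and the gripper is clear of everything.

```bash
python3 -c "
from station import ctrl
print(ctrl.finish_job())"
```

```text
the job is handed in; nothing more can be done
None
```

The job is handed in: I pushed over the cup and nut bins' tags, so all three full bins (cups, bolts, nuts) show the disc and the low bin shows the bar, with nothing else disturbed and about 8 s of the 64 s used.

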